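# Slide the red reagent bottle home in its storage lane

## Task

Put the red-capped dropper bottle away in the storage lane with the red end stop: bring it in upright through the lane's open mouth, slide it along under the overhanging lips until it is fully home against the red stop, and let go of it standing there. Leave the blue-capped and yellow-capped bottles standing where they are; the lane with the yellow end stop stays empty.

Things in the scene. Friction and masses are not known exactly. Their poses are not given: they have to be found in the camera images.
- red_bottle_mid (a point): red-capped dropper bottle, upright, 116 mm tall: white body d 36 mm with red band, shoulder from 50 to 58 mm above the foot, neck d 14 mm from 58 to 76, red cap d 20 mm from 76 to 112. Point: on its axis, 58 mm above the foot; z up. About 60 g, stands on the counter (height 0). Held by the cap, with fingertips at least 76 mm above its foot, it fits the lane with the fingers above the lips.
- red_lane: fixed lane, red stop and floor film, white walls, grey lips. Origin: its middle, on the counter; x from mouth to stop. Inside 52 mm wide; mouth at x -70 with wings flaring to 78 wide at -95; stop face at x +60: home is x +42, y 0. No floor: bottle slides on the counter. Lips 65 to 70 mm high leave a 30 mm slot for the neck (y -15 to 15); stop 70 high. Twin with yellow stop beside it, either side.
- blue_bottle_mid (a point): blue-capped dropper bottle, upright, 116 mm tall: white body d 36 mm with blue band, shoulder from 50 to 58 mm above the foot, neck d 14 mm from 58 to 76, blue cap d 20 mm from 76 to 112. Point: on its axis, 58 mm above the foot; z up. Bystander: leave it standing.
- yellow_bottle_mid (a point): yellow-capped dropper bottle, upright, 116 mm tall: white body d 36 mm with yellow band, shoulder from 50 to 58 mm above the foot, neck d 14 mm from 58 to 76, yellow cap d 20 mm from 76 to 112. Point: on its axis, 58 mm above the foot; z up. Bystander: leave it standing.
Things that resemble listed ones, but are neither listed nor needed, are in the scene too. Leave any purple look-alike of the part that bears red_bottle_mid alone.

How it is judged:
By the outcome, as a careful person would: the job done as asked, in the order asked, and still so for the second after the job is handed in, with the robot touching nothing.
It also fails if it takes over 43 s, if anything falls off the work surface, if the arm or the gripper's body presses on something with over 40 N, if the wrist force passes 120 N, or if a joint passes its speed limit or range.

## Robot

A 6-joint arm with a two-finger parallel gripper is mounted at the origin on the work surface. World frame = base frame: x ahead of the robot, y to its left, z up, the work surface at z = 0. Lengths are in m, angles in rad, forces in N, time in s.
With the tool pointing down it reaches from about 0.225 to 0.875 m from the base axis. Payload 3.4 kg.
Tool frame: the origin (TCP) lies between the finger pads; the fingertips stand 11 mm ahead of it and the grasp point (between the pads) lies 8 mm behind it (tips_ahead is the distance from the TCP to the fingertips, in m); z points along the fingers, x is the direction in which the jaws open and shut, and the axes are right-handed (so a half turn about z gives the same grasp; the last joint's range is limited). The gripper opens to 85 mm and grips with 20 to 120 N. Pads are 22 mm wide; open, the fingers measure 114 mm over their backs; the gripper's body (76 mm by 85 mm) begins 54 mm behind the grasp point. The pads swing forward as they close: fully open they stand 13 mm farther back than shut.
Start: joints at [-1.302, 0.276, 1.505, -0, 1.361, -0.121], TCP at [0.219, -0.532, 0.242] pointing down, gripper open.
Joint ranges: [-2.89, 2.89], [-0.75, 2.08], [0.22, 2.7], [-1.18, 4.32], [0.11, 2.71], [-2.7, 2.7]. Speed limits (rad/s): [2.57, 2.57, 3.14, 3.14, 3.14, 3.14].

## Interface

Orientations are given as a unit quaternion [w, x, y, z].
In Python, from rig import get_state, get_image, sign_off, masks_of, tips_ahead gives the robot as it stands.
- The arm moves only by the tool play_rows, never from a script. Its argument "series" is a list of rows, each an object of numbers: "fingers": the closure, from -1 (fully open) to 1 (shut); "dx", "dy", "dz": the shift along the world's x, y, z in mm; "turn": the turn about the world's z in rad. A call has 1 to 20 rows; each row shifts and turns the pose as measured when the row begins; what a row does not reach is not made up. A row lasts 1/12 s, in which the tool goes at most 41.7 mm and 7.16 degrees, less where a joint would pass 70% of its speed; a pose out of reach is approached as far as the arm can. A call with a gripper value outside its range is refused whole. The fingers move at their own pace and stop on an object; "squeeze" is the grip in N (left out, the last holds). Time passes only in rows, so rows that do not move let the fingers close. It gives the time, the measured TCP pose, the force and the opening at its end, in the units of the state.
- get_state(): the state, without advancing time (a new reading comes with each control period).
- get_image(name): name is "scene" or "top"; returns a dict with "pixels" (384x512x3 uint8, red, green, blue), "vfov" (degrees; the focal length in pixels is half the picture's height over the tangent of half this angle, whatever the lens; pixels are square), "cx", "cy" (the principal point, pixels), "dist" ([k1, k2, p1, p2, k3] as OpenCV has them; the pictures are not rectified), "rvec" (rotation vector, rad) and "tvec" (3), from world to camera coordinates, as OpenCV has them. Camera axes: x right, y down, z forward; pixel columns grow to the right and rows downward; lengths in m; the calibration is good to about 2 mm. A picture is of the moment at which its call begins. There is no depth.
- sign_off(): hands the job in, once; it reports no verdict.
Trained networks look in a picture, given as the dict that the camera call returned (one of the last four; its "shot" number tells which), for a name from the list of things; names that differ only in an ending like _2 or _b are one class to them, and where a whole thing is asked for, a point or a joint stands for the part that bears it (a point fixed in the world has none). Each returns a list of dicts, best first, with "p" (0 to 1); they miss things now and then, are a little off and sometimes report something else, mostly with a low value. They report only what shows in the picture. A call takes as long as a camera call. They do not tell look-alikes from the thing itself.
- masks_of(picture, label): "region" (384x512 bool, what is visible of it) and "xy" ([column, row] in pixels, amid what is visible of it).
The state is a dict: "clock": time; "qpos": joint angles; "qd": joint speeds; "effort": joint torques, N m; "position": TCP position; "ee_rot": TCP orientation; "contact_force": force on the tool from outside, world axes, zero at the start; "moment": the same for the moment, N m; "width": finger opening in m.
Only numpy, scipy, OpenCV 4.12 (cv2) and the standard library are available. Lean on these libraries where they do the work, as an engineer would, in place of code of your own. Each camera call takes 0.05 s, during which the arm holds its last target. There are 200 camera calls.

## Working session

There is one attempt and no reset: what is moved stays moved. The work goes in short steps, Python scripts to look and compute and a tool call to move; the robot and the scene stay as the last step left them, time stands still between calls to the robot, and variables do not carry over. Pictures are saved under pics/ and viewed, about 8 in all and at most 12, crops included, and the job is handed in when it is done.

Besides the shell and the picture viewer there is one more tool, called after ">>>" as name(argument=value, ...) on one line, values as JSON. play_rows: Moves the arm, as the interface text tells. Its arguments: {"type":"object","properties":{"series":{"type":"array"},"squeeze":{"type":"number"}},"required":["series"]}

```bash
mkdir -p pics; cat > h.py <<'E'
import numpy as np, cv2
from rig import *
def cam(p):
    f=p["pixels"].shape[0]/2/np.tan(np.radians(p["vfov"])/2)
    return np.array([[f,0,p["cx"]],[0,f,p["cy"]],[0,0,1]]),np.array(p["dist"],float)
def proj(p,X):
    K,d=cam(p); return cv2.projectPoints(np.array(X,float).reshape(-1,1,3),np.array(p["rvec"],float),np.array(p["tvec"],float),K,d)[0][:,0]
def onplane(p,uv,z):
    K,d=cam(p); n=cv2.undistortPointsIter(np.array(uv,float).reshape(-1,1,2),K,d,None,None,(3,100,1e-10))[:,0]
    R=cv2.Rodrigues(np.array(p["rvec"],float))[0]; t=np.array(p["tvec"],float).ravel()
    c=-R.T@t; D=np.c_[n,np.ones(len(n))]@R
    return c+D*((z-c[2])/D[:,2])[:,None]
def save(p,n,crop=None,s=1):
    im=p["pixels"][:,:,::-1]
    if crop: a,b,c,d=crop; im=im[b:d,a:c]
    cv2.imwrite("pics/"+n,cv2.resize(im,None,fx=s,fy=s,interpolation=cv2.INTER_CUBIC))
E
python3 - <<'E'
from h import *
for n in("top","scene"):
    p=get_image(n); save(p,n+"1.png",s=1.5)
    R=cv2.Rodrigues(np.array(p["rvec"],float))[0]; print(n,-R.T@np.array(p["tvec"]).ravel(),p["vfov"],p["dist"])
    for l in("red_bottle_mid","red_lane","blue_bottle_mid","yellow_bottle_mid"):
        for m in masks_of(p,l): print(l,round(m["p"],2),np.round(m["xy"],1),m["region"].sum(),onplane(p,[m["xy"]],.058).round(3))
print(get_state())
E
```

```text
top [ 0.41048518 -0.06584778  1.12987366] 46.82673325654689 [-0.14337554  0.          0.          0.          0.        ]
red_bottle_mid 0.77 [313.2 178. ] 207 [[ 0.541 -0.206  0.058]]
red_bottle_mid 0.74 [258.9 201.8] 180 [[ 0.481 -0.074  0.058]]
red_bottle_mid 0.6 [295.7 239.7] 153 [[ 0.391 -0.164  0.058]]
red_bottle_mid 0.44 [295.9 206.6] 173 [[ 0.471 -0.164  0.058]]
red_lane 0.8 [216.4 152.3] 1938 [[0.601 0.032 0.058]]
blue_bottle_mid 0.66 [295.1 152.5] 231 [[ 0.603 -0.161  0.058]]
yellow_bottle_mid 0.57 [358.2 191.7] 261 [[ 0.509 -0.316  0.058]]
scene [0.92198461 0.62888477 0.76813242] 48.44978169689855 [-0.05715927  0.          0.          0.          0.        ]
red_bottle_mid 0.93 [207.8 176.7] 376 [[ 0.557 -0.193  0.058]]
red_bottle_mid 0.76 [253.8 198.5] 372 [[ 0.501 -0.052  0.058]]
red_bottle_mid 0.72 [238.3 175. ] 305 [[ 0.485 -0.155  0.058]]
red_bottle_mid 0.7 [261.7 164.3] 346 [[ 0.407 -0.161  0.058]]
red_lane 0.94 [236.7 243.4] 3237 [[0.614 0.056 0.058]]
blue_bottle_mid 0.88 [197.1 195.9] 439 [[ 0.616 -0.138  0.058]]
yellow_bottle_mid 0.61 [200.2 147.4] 259 [[ 0.513 -0.327  0.058]]
yellow_bottle_mid 0.42 [197.7 196.6] 363 [[ 0.616 -0.135  0.058]]
{'clock': 0.5, 'qpos': array([-1.30201120e+00,  2.75952342e-01,  1.50500673e+00,  1.50442495e-05,
        1.36068856e+00, -1.21005672e-01]), 'qd': array([ 5.77159938e-04, -1.35056451e-03, -1.07108563e-03,  9.15438979e-06,
        1.18093766e-04, -8.54021732e-04]), 'effort': array([-9.31264258e-04, -4.16259956e+01, -2.45876992e+01, -3.40031056e-04,
        1.39171985e-03,  1.76204259e-05]), 'position': array([ 0.21849095, -0.53185895,  0.24225552]), 'ee_rot': array([-2.35229317e-05,  8.30659983e-01, -5.56780022e-01, -1.60175435e-05]), 'contact_force': array([ 0.42603477, -0.51144652,  0.90783037]), 'moment': array([-0.02659838,  0.04995658, -0.00674552]), 'width': 0.08535527467885146}
```

View pics/top1.png

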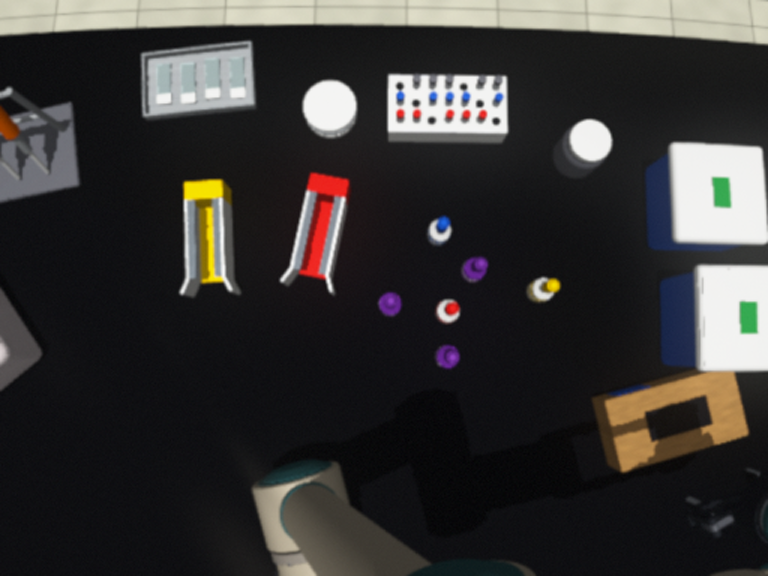

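View pics/scene1.png

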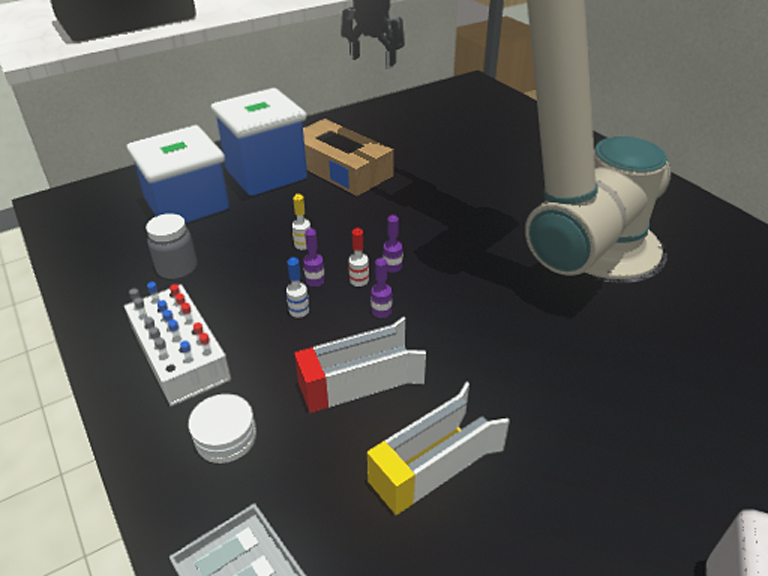

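The top view shows red bottle at px (297,206). Look-alikes are purple bottles at (315,178), (259,202) and (297,238), and other bottles are blue at (293,153) and yellow at (362,193). The red lane is at about (213,150) and the yellow lane at (138,158). By cap colour, the target is the one at (297,206). I'll take a close crop and a finer fit.

```bash
cat > fit.py <<'E'
from h import *
from scipy.optimize import least_squares
def redmask(p,box=None):
    h=cv2.cvtColor(p["pixels"],cv2.COLOR_RGB2HSV).astype(int)
    return ((h[...,0]<8)|(h[...,0]>172))&(h[...,1]>150)&(h[...,2]>70)
def cyl(x,y,r,z0,z1):
    a=np.linspace(0,2*np.pi,40); return np.concatenate([np.c_[x+r*np.cos(a),y+r*np.sin(a),0*a+z] for z in(z0,z1)])
def hullc(uv):
    m=cv2.moments(cv2.convexHull(uv.astype(np.float32))); return np.array([m["m10"],m["m01"]])/m["m00"]
def fitcap(obs,x0):
    return least_squares(lambda v:np.concatenate([hullc(proj(p,cyl(*v,.01,.076,.112)))-c for p,c in obs]),x0,x_scale=.01,diff_step=1e-4)
E
python3 - <<'E'
from fit import *
P={n:get_image(n) for n in("top","scene")}
obs=[]
for n,near in(("top",(300,206)),("scene",(239,161))):
    p=P[n]; k,l,s,c=cv2.connectedComponentsWithStats(redmask(p).astype(np.uint8))
    for i in range(1,k):
        if s[i,4]>15: print(n,s[i],c[i].round(1))
    i=min((i for i in range(1,k) if s[i,4]>20),key=lambda i:np.hypot(*(c[i]-near))); obs.append((p,c[i]))
r=fitcap(obs,[.46,-.16]); print(r.x,r.fun)
t=P["top"]["pixels"][:,:,::-1]; s=P["scene"]["pixels"][:,:,::-1]
f=lambda a:cv2.resize(a,(400,400),interpolation=cv2.INTER_CUBIC)
cv2.imwrite("pics/c1.png",np.hstack([f(t[110:200,170:260]),f(s[200:290,195:285])]))
cv2.imwrite("pics/c2.png",np.hstack([f(t[140:250,240:350]),f(s[130:230,180:280])]))
E
```

```text
top [265  73   4   6  20] [266.5  75.5]
top [276  74   4   5  18] [277.5  75.8]
top [298  74   4   5  17] [299.6  75.9]
top [309  74   4   5  18] [310.5  76. ]
top [320  74   4   5  18] [321.5  76. ]
top [ 199  115   34   72 1020] [213.8 145.2]
top [297 201  10   9  60] [301.3 205.1]
scene [235 152   7  15 100] [238.  158.9]
scene [113 189  14  20  91] [119.6 198.5]
scene [129 215  10  14  53] [133.7 221.5]
scene [196 231  23  44 654] [207.3 252.7]
[ 0.47257125 -0.17339408] [ 0.27066178 -0.25897132  0.4132201   0.18775632]
```

View pics/c1.png

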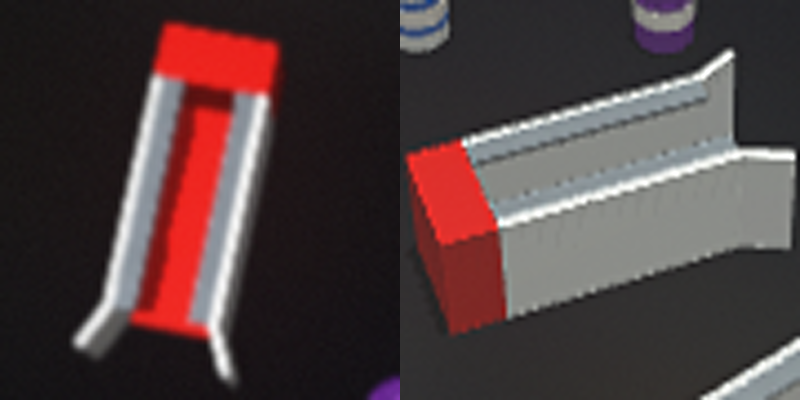

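View pics/c2.png

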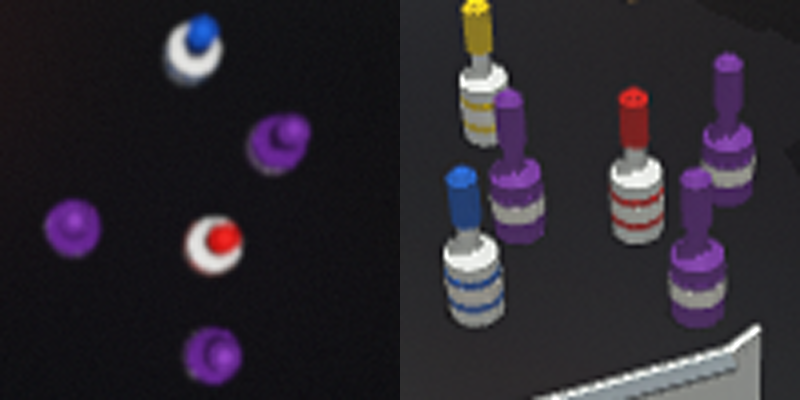

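```bash
python3 - <<'E'
from fit import *
from scipy.optimize import minimize
t=get_image("top"); s=get_image("scene")
S=90/400
top=[((155,75),60,1,70),((270,93),60,-1,70),((107,300),-70,1,70),((215,322),-70,-1,70),((163,23),None,1,70),((278,42),None,-1,70)]
sc=[((62,142),60,-1,70),((98,222),60,1,70),((107,318),60,1,0),((8,155),None,-1,70),((42,243),None,1,70),((50,333),None,1,0),((335,151),-70,1,70),((298,77),-70,-1,70)]
def res(v,full=False):
    x,y,a,hw,bx=v; out=[]
    for p,L,o in((t,top,(170,110)),(s,sc,(195,200))):
        X=[];U=[]
        for uv,lx,sy,z in L:
            lx=bx*1000 if lx is None else lx; ly=sy*hw
            X.append([x+np.cos(a)*lx/1e3-np.sin(a)*ly,y+np.sin(a)*lx/1e3+np.cos(a)*ly,z/1e3]); U.append(np.array(uv)*S+o-.5+.5*S)
        out.append(proj(p,X)-U)
    return np.concatenate(out) if full else np.concatenate(out).ravel()
r=least_squares(res,[.6,.03,-.2,.03,.085],loss="soft_l1",x_scale=[.01,.01,.1,.01,.01])
print("lane",r.x.round(4)); print(res(r.x,1).round(1).tolist())
x,y,a=r.x[:3]; R=np.array([[np.cos(a),-np.sin(a)],[np.sin(a),np.cos(a)]])
for q in((-140,0),(-95,0),(-70,0),(42,0)): print(q,(R@(np.array(q)/1e3)+[x,y]).round(4))
# lane slot band independent check: film visible strip is bounded by lips; stop-face top corners
# bottle whole silhouette IoU fit, both views
M=[]
for p,near in((t,(297,206)),(s,(238,175))):
    m=min(masks_of(p,"red_bottle_mid"),key=lambda m:np.hypot(*(np.array(m["xy"])-near))); M.append((p,m["region"])); print(m["xy"],m["region"].sum())
def sil(p,v):
    im=np.zeros((384*4,512*4),np.uint8)
    for r_,a_,b_ in((.018,0,.05),(.007,.05,.076),(.01,.076,.112)):
        pts=proj(p,cyl(*v,r_,a_,b_)); cv2.fillPoly(im,[cv2.convexHull(((pts+.5)*4).round().astype(np.int32))],1)
    return cv2.resize(im.astype(np.float32),(512,384),interpolation=cv2.INTER_AREA)
for sub in(M,M[:1],M[1:]):
    f=lambda v:sum(np.abs(sil(p,v)-m).sum() for p,m in sub)
    q=minimize(f,[.472,-.17],method="Nelder-Mead",options=dict(initial_simplex=[[.465,-.175],[.48,-.17],[.47,-.16]])); print(q.x,q.fun)
E
```

```text
lane [ 0.601   0.0409 -0.1888  0.0307  0.0887]
[[0.8, -1.1], [-0.6, -0.3], [0.1, -0.0], [0.6, 0.1], [1.5, -0.6], [0.0, -0.1], [0.1, -0.1], [0.2, 0.8], [0.1, -0.3], [0.0, 0.3], [0.0, -0.2], [0.9, 0.0], [2.0, 0.7], [0.0, -0.3]]
(-140, 0) [0.4635 0.0671]
(-95, 0) [0.5077 0.0587]
(-70, 0) [0.5322 0.054 ]
(42, 0) [0.6422 0.033 ]
[296.7, 205.2] 227
[236.9, 176.4] 383
[ 0.47335614 -0.17237671] 76.75
[ 0.47119968 -0.17076662] 27.0625
[ 0.47306177 -0.17415044] 30.0
```

Both views agree: the red bottle with a white body stands at about (0.4725, -0.173), inside a triangle of purple ones roughly 75–90 mm away. I'm moving to above it with the fingers half open.

>>> play_rows(series=[{"dx": 18,"dy": 25,"fingers": -0.2},{"dx": 18,"dy": 25,"fingers": -0.2},{"dx": 18,"dy": 25,"fingers": -0.2},{"dx": 18,"dy": 25,"fingers": -0.2},{"dx": 18,"dy": 25,"fingers": -0.2},{"dx": 18,"dy": 25,"fingers": -0.2},{"dx": 18,"dy": 25,"fingers": -0.2},{"dx": 18,"dy": 25,"fingers": -0.2},{"dx": 18,"dy": 25,"fingers": -0.2},{"dx": 18,"dy": 25,"fingers": -0.2},{"dx": 18,"dy": 25,"fingers": -0.2},{"dx": 18,"dy": 25,"fingers": -0.2},{"dx": 18,"dy": 25,"fingers": -0.2},{"dx": 0,"dy": 0,"fingers": -0.2}], squeeze=25)

```text
invalid input at $.series[0]: expected keys fingers, dx, dy, dz, turn
```

>>> play_rows(series=[{"dx": 18,"dy": 25,"dz": 0,"turn": 0,"fingers": -0.2},{"dx": 18,"dy": 25,"dz": 0,"turn": 0,"fingers": -0.2},{"dx": 18,"dy": 25,"dz": 0,"turn": 0,"fingers": -0.2},{"dx": 18,"dy": 25,"dz": 0,"turn": 0,"fingers": -0.2},{"dx": 18,"dy": 25,"dz": 0,"turn": 0,"fingers": -0.2},{"dx": 18,"dy": 25,"dz": 0,"turn": 0,"fingers": -0.2},{"dx": 18,"dy": 25,"dz": 0,"turn": 0,"fingers": -0.2},{"dx": 18,"dy": 25,"dz": 0,"turn": 0,"fingers": -0.2},{"dx": 18,"dy": 25,"dz": 0,"turn": 0,"fingers": -0.2},{"dx": 18,"dy": 25,"dz": 0,"turn": 0,"fingers": -0.2},{"dx": 18,"dy": 25,"dz": 0,"turn": 0,"fingers": -0.2},{"dx": 18,"dy": 25,"dz": 0,"turn": 0,"fingers": -0.2},{"dx": 0,"dy": 0,"dz": 0,"turn": 0,"fingers": -0.2},{"dx": 0,"dy": 0,"dz": 0,"turn": 0,"fingers": -0.2}], squeeze=25)

```text
clock: 1.97
position: [0.4411, -0.2195, 0.2431]
ee_rot: [0.001, 0.829, -0.559, 0.003]
contact_force: [-0.5, -0.2, 0.1]
width: 0.051
```

>>> play_rows(series=[{"dx": 16,"dy": 23,"dz": 0,"turn": 0,"fingers": -0.2},{"dx": 15,"dy": 23,"dz": 0,"turn": 0,"fingers": -0.2},{"dx": 0,"dy": 0,"dz": -20,"turn": 0,"fingers": -0.2},{"dx": 0,"dy": 0,"dz": -20,"turn": 0,"fingers": -0.2},{"dx": 0,"dy": 0,"dz": -20,"turn": 0,"fingers": -0.2},{"dx": 0,"dy": 0,"dz": -20,"turn": 0,"fingers": -0.2},{"dx": 0,"dy": 0,"dz": 0,"turn": 0,"fingers": -0.2},{"dx": 0,"dy": 0,"dz": 0,"turn": 0,"fingers": -0.2}])

```text
clock: 2.63
position: [0.4726, -0.1784, 0.1629]
ee_rot: [0.002, 0.828, -0.561, 0.007]
contact_force: [0.0, 0.6, 0.4]
width: 0.0511
```

```bash
python3 - <<'E'
from fit import *
print(get_state()["position"],tips_ahead)
t=get_image("top"); s=get_image("scene")
f=lambda a:cv2.resize(a,(400,400),interpolation=cv2.INTER_CUBIC)
cv2.imwrite("pics/c3.png",np.hstack([f(t["pixels"][140:250,240:350,::-1]),f(s["pixels"][100:210,180:290,::-1])]))
E
```

```text
[ 0.47255978 -0.17836632  0.16286516] 0.011
```

View pics/c3.png

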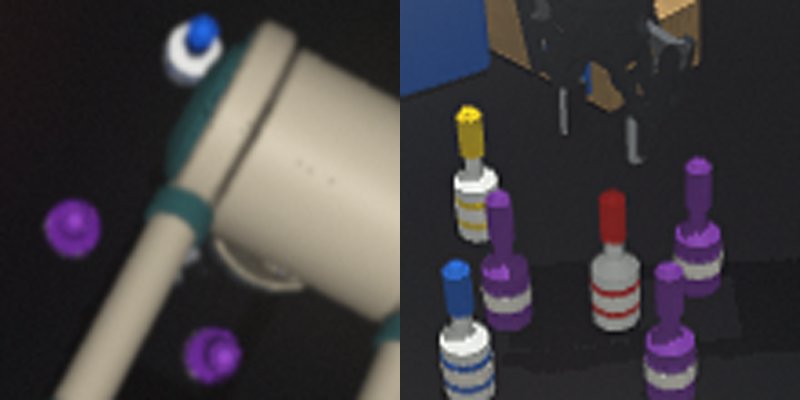

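The scene crop shows the fingers above the red cap (crop px ~(612,215)) with the neighbours clear of them. Next I descend and grip.

>>> play_rows(series=[{"dx": 0,"dy": 5,"dz": -5,"turn": 0,"fingers": -0.2},{"dx": 0,"dy": 1,"dz": -16,"turn": 0,"fingers": -0.2},{"dx": 0,"dy": 0,"dz": -16,"turn": 0,"fingers": -0.2},{"dx": 0,"dy": 0,"dz": -16,"turn": 0,"fingers": -0.2},{"dx": 0,"dy": 0,"dz": -13,"turn": 0,"fingers": -0.2},{"dx": 0,"dy": 0,"dz": 0,"turn": 0,"fingers": -0.2},{"dx": 0,"dy": 0,"dz": 0,"turn": 0,"fingers": -0.2}])

```text
clock: 3.32
position: [0.4782, -0.1749, 0.1032]
ee_rot: [0.001, 0.827, -0.562, 0.016]
contact_force: [-0.1, 0.2, -0.1]
width: 0.0515
```

>>> play_rows(series=[{"dx": -5,"dy": 2,"dz": -5,"turn": 0,"fingers": -0.2},{"dx": -1,"dy": 0,"dz": -5,"turn": 0,"fingers": -0.2},{"dx": 0,"dy": 0,"dz": 0,"turn": 0,"fingers": -0.2}])

```text
clock: 3.57
position: [0.4735, -0.1734, 0.0953]
ee_rot: [0.001, 0.827, -0.562, 0.019]
contact_force: [1.2, 0.7, 0.1]
width: 0.0512
```

Position is right, with the tips at about 84 mm. Closing gently.

>>> play_rows(series=[{"dx": 0,"dy": 0,"dz": 0,"turn": 0,"fingers": 0.2},{"dx": 0,"dy": 0,"dz": 0,"turn": 0,"fingers": 0.5},{"dx": 0,"dy": 0,"dz": 0,"turn": 0,"fingers": 1},{"dx": 0,"dy": 0,"dz": 0,"turn": 0,"fingers": 1},{"dx": 0,"dy": 0,"dz": 0,"turn": 0,"fingers": 1},{"dx": 0,"dy": 0,"dz": 0,"turn": 0,"fingers": 1},{"dx": 0,"dy": 0,"dz": 0,"turn": 0,"fingers": 1}], squeeze=40)

```text
clock: 4.15
position: [0.4744, -0.1739, 0.0971]
ee_rot: [0.0, 0.827, -0.562, 0.021]
contact_force: [-0.4, 0.1, -1.0]
width: 0.0186
```

>>> play_rows(series=[{"dx": 0,"dy": 0,"dz": 8,"turn": 0,"fingers": 1},{"dx": 0,"dy": 0,"dz": 14,"turn": 0,"fingers": 1},{"dx": 0,"dy": 0,"dz": 18,"turn": 0,"fingers": 1},{"dx": 0,"dy": 0,"dz": 18,"turn": 0,"fingers": 1},{"dx": 0,"dy": 0,"dz": 18,"turn": 0,"fingers": 1},{"dx": 0,"dy": 0,"dz": 18,"turn": 0,"fingers": 1},{"dx": 0,"dy": 0,"dz": 18,"turn": 0,"fingers": 1},{"dx": 0,"dy": 0,"dz": 14,"turn": 0,"fingers": 1},{"dx": 0,"dy": 0,"dz": 8,"turn": 0,"fingers": 1},{"dx": 0,"dy": 0,"dz": 0,"turn": 0,"fingers": 1}])

```text
clock: 4.98
position: [0.4723, -0.1729, 0.2404]
ee_rot: [0.0, 0.827, -0.562, 0.02]
contact_force: [0.4, -0.3, -0.4]
width: 0.0186
```

```bash
python3 - <<'E'
from fit import *
s=get_image("scene"); save(s,"s4.png",(150,80,350,230),3.5)
E
```

```text
(no output)
```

View pics/s4.png

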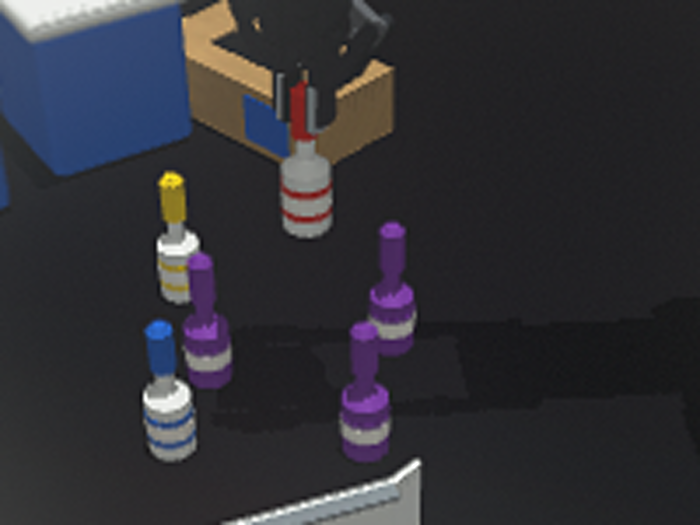

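Held upright, foot at about 143 mm, all neighbours standing. Carrying it over to the front of the lane mouth.

>>> play_rows(series=[{"dx": 0,"dy": 8,"dz": 0,"turn": 0,"fingers": 1},{"dx": 0,"dy": 16,"dz": 0,"turn": -0.04,"fingers": 1},{"dx": -1,"dy": 22,"dz": 0,"turn": -0.07,"fingers": 1},{"dx": -1,"dy": 22,"dz": 0,"turn": -0.07,"fingers": 1},{"dx": -1,"dy": 22,"dz": 0,"turn": -0.07,"fingers": 1},{"dx": -1,"dy": 22,"dz": 0,"turn": -0.07,"fingers": 1},{"dx": -1,"dy": 22,"dz": 0,"turn": -0.07,"fingers": 1},{"dx": -1,"dy": 22,"dz": 0,"turn": -0.07,"fingers": 1},{"dx": 0,"dy": 22,"dz": 0,"turn": -0.07,"fingers": 1},{"dx": 0,"dy": 22,"dz": 0,"turn": -0.04,"fingers": 1},{"dx": 0,"dy": 16,"dz": 0,"turn": 0,"fingers": 1},{"dx": 0,"dy": 8,"dz": 0,"turn": 0,"fingers": 1},{"dx": 0,"dy": 0,"dz": 0,"turn": 0,"fingers": 1},{"dx": 0,"dy": 0,"dz": 0,"turn": 0,"fingers": 1}])

```text
clock: 6.2
position: [0.4523, 0.068, 0.2231]
ee_rot: [-0.014, -0.623, 0.782, -0.003]
contact_force: [0.5, -0.0, -0.1]
width: 0.0188
```

>>> play_rows(series=[{"dx": 0,"dy": 0,"dz": -10,"turn": 0,"fingers": 1},{"dx": 0,"dy": 0,"dz": -16,"turn": 0,"fingers": 1},{"dx": 0,"dy": 0,"dz": -16,"turn": 0,"fingers": 1},{"dx": 0,"dy": 0,"dz": -16,"turn": 0,"fingers": 1},{"dx": 0,"dy": 0,"dz": -16,"turn": 0,"fingers": 1},{"dx": 0,"dy": 0,"dz": -14,"turn": 0,"fingers": 1},{"dx": 0,"dy": 0,"dz": -8,"turn": 0,"fingers": 1},{"dx": 0,"dy": 0,"dz": -5,"turn": 0,"fingers": 1},{"dx": 0,"dy": 0,"dz": 0,"turn": 0,"fingers": 1},{"dx": 0,"dy": 0,"dz": 0,"turn": 0,"fingers": 1}])

```text
clock: 7.03
position: [0.4508, 0.0593, 0.1127]
ee_rot: [-0.017, -0.62, 0.785, -0.004]
contact_force: [0.3, 0.2, -0.3]
width: 0.0181
```

>>> play_rows(series=[{"dx": 0,"dy": 5,"dz": -5,"turn": 0,"fingers": 1},{"dx": 0,"dy": 4,"dz": -5,"turn": 0,"fingers": 1},{"dx": 0,"dy": 0,"dz": -3,"turn": 0,"fingers": 1},{"dx": 0,"dy": 0,"dz": 0,"turn": 0,"fingers": 1}])

```text
clock: 7.37
position: [0.4527, 0.069, 0.1005]
ee_rot: [-0.014, -0.619, 0.785, -0.006]
contact_force: [0.2, -1.2, -0.4]
width: 0.0186
```

```bash
python3 - <<'E'
from fit import *
print(get_state()["position"],get_state()["contact_force"])
s=get_image("scene"); t=get_image("top")
f=lambda a:cv2.resize(a,(400,400),interpolation=cv2.INTER_CUBIC)
cv2.imwrite("pics/c5.png",np.hstack([f(t["pixels"][110:220,160:270,::-1]),f(s["pixels"][160:270,220:330,::-1])]))
E
```

```text
[0.45273681 0.06899993 0.1004767 ] [ 0.24818759 -1.16962265 -0.3891675 ]
```

View pics/c5.png

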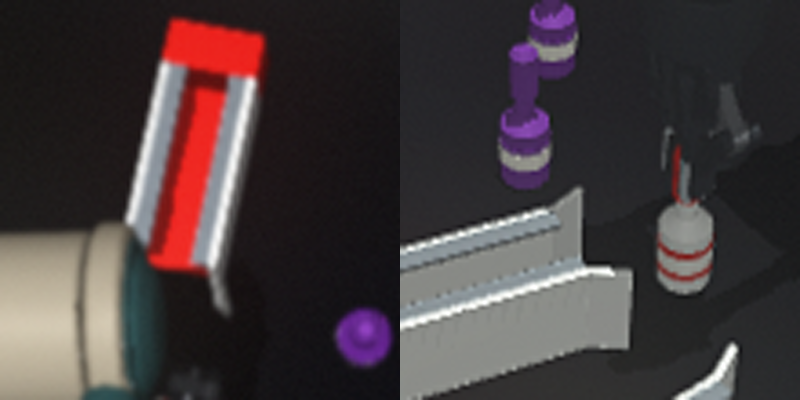

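The bottle is in front of the mouth and on the lane axis, foot about 3 mm up (scene crop px ~(685,250)). Sliding it in, in stages.

>>> play_rows(series=[{"dx": 6,"dy": -1,"dz": -1,"turn": 0,"fingers": 1},{"dx": 10,"dy": -2,"dz": -1,"turn": 0,"fingers": 1},{"dx": 10,"dy": -2,"dz": 0,"turn": 0,"fingers": 1},{"dx": 10,"dy": -2,"dz": 0,"turn": 0,"fingers": 1},{"dx": 10,"dy": -2,"dz": 0,"turn": 0,"fingers": 1},{"dx": 6,"dy": -1,"dz": 0,"turn": 0,"fingers": 1},{"dx": 0,"dy": 0,"dz": 0,"turn": 0,"fingers": 1}])

```text
clock: 8.05
position: [0.5134, 0.0574, 0.0997]
ee_rot: [-0.012, -0.619, 0.785, -0.008]
contact_force: [1.0, 0.1, -0.7]
width: 0.0184
```

>>> play_rows(series=[{"dx": 5,"dy": -1,"dz": -1,"turn": 0,"fingers": 1},{"dx": 8,"dy": -1.5,"dz": -1,"turn": 0,"fingers": 1},{"dx": 8,"dy": -1.5,"dz": 0,"turn": 0,"fingers": 1},{"dx": 8,"dy": -1.5,"dz": 0,"turn": 0,"fingers": 1},{"dx": 5,"dy": -1,"dz": 0,"turn": 0,"fingers": 1},{"dx": 0,"dy": 0,"dz": 0,"turn": 0,"fingers": 1}])

```text
clock: 8.55
position: [0.5509, 0.05, 0.0969]
ee_rot: [-0.013, -0.619, 0.785, -0.007]
contact_force: [0.4, -0.0, -0.5]
width: 0.0184
```

```bash
python3 - <<'E'
from fit import *
s=get_image("scene"); t=get_image("top")
f=lambda a:cv2.resize(a,(400,400),interpolation=cv2.INTER_CUBIC)
cv2.imwrite("pics/c6.png",np.hstack([f(t["pixels"][110:220,160:270,::-1]),f(s["pixels"][180:280,195:295,::-1])]))
E
```

```text
(no output)
```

View pics/c6.png

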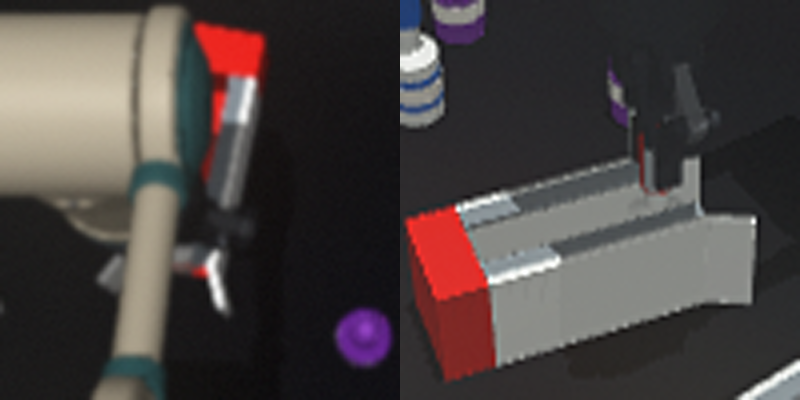

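The bottle is inside the mouth under the lips, with its neck in the slot (scene crop ~(660,185)). Continuing.

>>> play_rows(series=[{"dx": 5,"dy": -1,"dz": 0,"turn": 0,"fingers": 1},{"dx": 8,"dy": -1.5,"dz": 0,"turn": 0,"fingers": 1},{"dx": 8,"dy": -1.5,"dz": 0,"turn": 0,"fingers": 1},{"dx": 8,"dy": -1.5,"dz": 0,"turn": 0,"fingers": 1},{"dx": 8,"dy": -1.5,"dz": 0,"turn": 0,"fingers": 1},{"dx": 8,"dy": -1.5,"dz": 0,"turn": 0,"fingers": 1},{"dx": 8,"dy": -1.5,"dz": 0,"turn": 0,"fingers": 1},{"dx": 8,"dy": -1.5,"dz": 0,"turn": 0,"fingers": 1},{"dx": 4,"dy": -1,"dz": 0,"turn": 0,"fingers": 1},{"dx": 0,"dy": 0,"dz": 0,"turn": 0,"fingers": 1}])

```text
clock: 9.48
position: [0.6212, 0.0364, 0.0968]
ee_rot: [-0.014, -0.619, 0.785, -0.007]
contact_force: [-0.3, 0.4, 0.6]
width: 0.0187
```

>>> play_rows(series=[{"dx": 4,"dy": -0.8,"dz": 0,"turn": 0,"fingers": 1},{"dx": 4,"dy": -0.7,"dz": 0,"turn": 0,"fingers": 1},{"dx": 4,"dy": -0.7,"dz": 0,"turn": 0,"fingers": 1},{"dx": 2,"dy": -0.4,"dz": 0,"turn": 0,"fingers": 1},{"dx": 0,"dy": 0,"dz": 0,"turn": 0,"fingers": 1}])

```text
clock: 9.9
position: [0.6354, 0.0337, 0.0968]
ee_rot: [-0.014, -0.619, 0.785, -0.006]
contact_force: [-0.4, -0.5, 0.5]
width: 0.0186
```

>>> play_rows(series=[{"dx": 2,"dy": -0.4,"dz": 0,"turn": 0,"fingers": 1},{"dx": 2,"dy": -0.4,"dz": 0,"turn": 0,"fingers": 1},{"dx": 2,"dy": -0.4,"dz": 0,"turn": 0,"fingers": 1}])

```text
clock: 10.15
position: [0.6408, 0.0327, 0.0969]
ee_rot: [-0.015, -0.619, 0.785, -0.005]
contact_force: [0.2, 0.3, -1.2]
width: 0.0187
```

>>> play_rows(series=[{"dx": 2,"dy": -0.4,"dz": 0,"turn": 0,"fingers": 1},{"dx": 2,"dy": -0.4,"dz": 0,"turn": 0,"fingers": 1}])

```text
clock: 10.32
position: [0.6446, 0.0319, 0.0969]
ee_rot: [-0.015, -0.619, 0.785, -0.005]
contact_force: [-3.5, 0.8, 4.2]
width: 0.0187
```

Contact shows up (-3.5 N along x). One more small push to confirm it.

>>> play_rows(series=[{"dx": 2,"dy": -0.4,"dz": 0,"turn": 0,"fingers": 1},{"dx": 1,"dy": -0.2,"dz": 0,"turn": 0,"fingers": 1}])

```text
clock: 10.48
position: [0.6449, 0.0319, 0.097]
ee_rot: [-0.018, -0.619, 0.785, -0.002]
contact_force: [-3.2, 1.8, 2.6]
width: 0.0188
```

```bash
python3 - <<'E'
from fit import *
s=get_image("scene"); t=get_image("top")
f=lambda a:cv2.resize(a,(400,400),interpolation=cv2.INTER_CUBIC)
cv2.imwrite("pics/c7.png",np.hstack([f(t["pixels"][110:220,160:270,::-1]),f(s["pixels"][190:270,180:260,::-1])]))
E
```

```text
(no output)
```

View pics/c7.png

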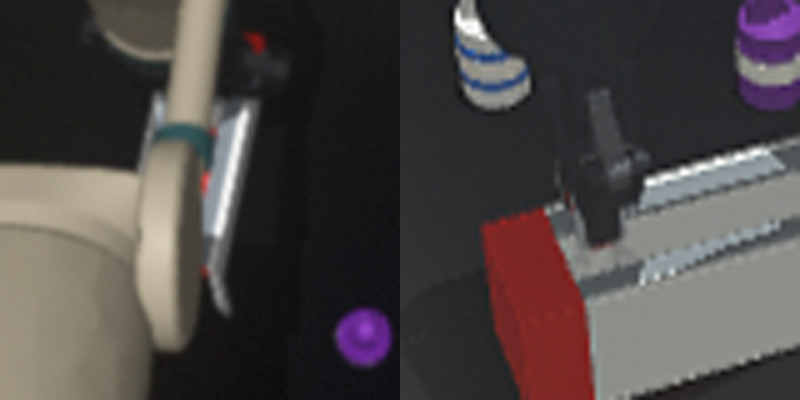

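Motion has stalled at x=0.645 with force against the stop. Releasing.

>>> play_rows(series=[{"dx": 0,"dy": 0,"dz": 0,"turn": 0,"fingers": 0.5},{"dx": 0,"dy": 0,"dz": 0,"turn": 0,"fingers": 0.3},{"dx": 0,"dy": 0,"dz": 0,"turn": 0,"fingers": 0.1},{"dx": 0,"dy": 0,"dz": 0,"turn": 0,"fingers": 0},{"dx": 0,"dy": 0,"dz": 0,"turn": 0,"fingers": 0}])

```text
clock: 11.0
position: [0.6496, 0.0309, 0.0971]
ee_rot: [-0.014, -0.62, 0.785, -0.006]
contact_force: [0.0, -0.2, -0.4]
width: 0.0427
```

>>> play_rows(series=[{"dx": 0,"dy": 0,"dz": 5,"turn": 0,"fingers": 0},{"dx": 0,"dy": 0,"dz": 12,"turn": 0,"fingers": 0},{"dx": 0,"dy": 0,"dz": 20,"turn": 0,"fingers": 0},{"dx": 0,"dy": 0,"dz": 20,"turn": 0,"fingers": 0},{"dx": 0,"dy": 0,"dz": 20,"turn": 0,"fingers": 0},{"dx": 0,"dy": 0,"dz": 20,"turn": 0,"fingers": 0},{"dx": 0,"dy": 0,"dz": 20,"turn": 0,"fingers": 0},{"dx": -25,"dy": 15,"dz": 0,"turn": 0,"fingers": 0},{"dx": -30,"dy": 20,"dz": 0,"turn": 0,"fingers": 0},{"dx": -30,"dy": 20,"dz": 0,"turn": 0,"fingers": 0},{"dx": -30,"dy": 20,"dz": 0,"turn": 0,"fingers": 0},{"dx": -30,"dy": 20,"dz": 0,"turn": 0,"fingers": 0},{"dx": -30,"dy": 20,"dz": 0,"turn": 0,"fingers": 0},{"dx": -20,"dy": 20,"dz": 0,"turn": 0,"fingers": 0},{"dx": 0,"dy": 0,"dz": 0,"turn": 0,"fingers": 0}])

```text
clock: 12.25
position: [0.4513, 0.1673, 0.2346]
ee_rot: [-0.004, -0.617, 0.787, -0.013]
contact_force: [0.2, -0.8, -0.7]
width: 0.0424
```

```bash
python3 - <<'E'
from fit import *
s=get_image("scene"); t=get_image("top")
f=lambda a:cv2.resize(a,(400,400),interpolation=cv2.INTER_CUBIC)
cv2.imwrite("pics/c8.png",np.hstack([f(t["pixels"][80:240,160:320,::-1]),f(s["pixels"][190:270,180:260,::-1])]))
P=[.6422,.033]
for p,n in((t,"top"),(s,"scene")):
    print(n,"home cap centroid pred",hullc(proj(p,cyl(*P,.01,.076,.112))).round(1))
    k,l,st,c=cv2.connectedComponentsWithStats(redmask(p).astype(np.uint8))
    for i in range(1,k):
        if st[i,4]>25 and st[i,1]>100: print(st[i],c[i].round(1))
E
```

```text
top home cap centroid pred [215.  132.6]
[204 115  29  25 445] [218.  124.6]
[199 142  20  45 459] [209.3 166. ]
scene home cap centroid pred [219.7 230.9]
[113 189  14  20  91] [119.6 198.5]
[129 215  10  14  51] [133.8 221.6]
[216 221   9  17 134] [220.1 229.1]
[196 231  23  44 651] [207.3 252.7]
```

View pics/c8.png

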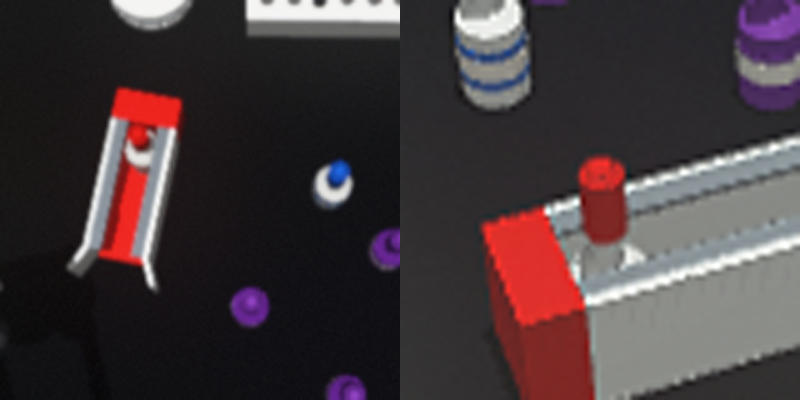

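The bottle stands free in the lane near the stop. Quantifying the remaining gap.

```bash
python3 - <<'E'
from fit import *
s=get_image("scene"); t=get_image("top")
L=np.array([.601,.0409]);a=-.1888;R=np.array([[np.cos(a),-np.sin(a)],[np.sin(a),np.cos(a)]])
k,l,st,c=cv2.connectedComponentsWithStats(redmask(s).astype(np.uint8))
i=min(range(1,k),key=lambda i:np.hypot(*(c[i]-(220,229)))); 
for b in((0,0),(.41,.19)):
    r=fitcap([(s,c[i]+b)],[.64,.03]); print("scene",r.x.round(4),"local mm",((R.T@(r.x-L))*1e3).round(1))
# top: cap is darker red blob; list subimage hsv
h=cv2.cvtColor(t["pixels"],cv2.COLOR_RGB2HSV)
print(t["pixels"][122:150,206:226,0]); print(t["pixels"][122:150,206:226,1])
def tr(q): return R@(np.array(q)/1e3)+L
for x in (42,38,34):
    print(x,"cap",proj(t,cyl(*tr((x,0)),.01,.112,.112)).mean(0).round(1),"body top rear",proj(t,[[*tr((x-18,0)),.05]]).round(1),"stop face top",proj(t,[[*tr((60,0)),.07]]).round(1))
E
```

```text
scene [0.6387 0.0287] local mm [39.4 -4.9]
scene [0.6382 0.0297] local mm [38.7 -4. ]
[[218 235 237 237 237 237 237 237 237 237 236 237 237 237 237 237 237 237
  237 237]
 [228 236 237 237 238 237 237 237 238 237 237 237 237 237 237 237 237 237
  237 237]
 [234 238 238 238 238 237 238 238 237 238 237 237 237 237 237 237 237 237
  237 237]
 [235 237 238 238 238 238 238 238 238 237 238 238 238 238 237 237 237 237
  237 237]
 [225 227 233 236 236 236 236 237 238 238 238 238 237 238 237 238 238 238
  238 238]
 [198 193 211 219 221 219 226 233 236 236 235 236 238 238 238 238 238 238
  238 238]
 [190 159 161 161 162 159 179 205 217 217 220 226 233 236 235 235 236 238
  238 238]
 [184 146 138 135 126 114 129 160 178 177 181 190 204 209 211 215 225 233
  235 236]
 [170 140 136 130 119 119 148 176 193 189 181 169 148 137 138 153 178 206
  214 215]
 [160 139 136 129 119 149 184 204 216 215 202 185 153 123 106 108 126 156
  158 161]
 [151 138 134 130 128 170 194 221 232 232 220 197 186 165 135 112 112 138
  137 138]
 [146 135 135 133 139 185 200 228 236 234 225 204 205 185 165 140 119 132
  138
[... 3290 characters left out ...]
 212 182 154 148 150
  175 227]
 [135  97  48  23  27  53 103 153 184 197 203 203 198 186 169 154 148 150
  183 232]
 [135  85  39  24  24  31  55  92 120 139 149 148 141 134 150 150 148 154
  192 236]
 [138  83  35  24  22  26  40  59  77  87  91  89  87 101 136 145 147 158
  201 236]
 [128  74  30  23  22  27  34  44  55  66  72  70  73 101 135 144 147 164
  213 234]
 [106  56  27  21  25  31  36  40  44  54  64  59  72 108 136 146 147 173
  227 234]]
42 cap [214.3 130.9] body top rear [[215.1 143.6]] stop face top [[217.5 127.8]]
38 cap [214.  132.5] body top rear [[214.7 145.1]] stop face top [[217.5 127.8]]
34 cap [213.6 134.2] body top rear [[214.4 146.7]] stop face top [[217.5 127.8]]
```

The bottle stands upright but about 3–4 mm short of home: it was tilted about 2° in the grip, so the foot lagged. I'll regrasp it now that it is upright and slide it the rest of the way.

>>> play_rows(series=[{"dx": 12,"dy": -9,"dz": 0,"turn": 0,"fingers": -0.1},{"dx": 24,"dy": -18,"dz": 0,"turn": 0,"fingers": -0.1},{"dx": 24,"dy": -18,"dz": 0,"turn": 0,"fingers": -0.1},{"dx": 24,"dy": -18,"dz": 0,"turn": 0,"fingers": -0.1},{"dx": 24,"dy": -18,"dz": 0,"turn": 0,"fingers": -0.1},{"dx": 24,"dy": -18,"dz": 0,"turn": 0,"fingers": -0.1},{"dx": 24,"dy": -18,"dz": 0,"turn": 0,"fingers": -0.1},{"dx": 12,"dy": -9,"dz": 0,"turn": 0,"fingers": -0.1},{"dx": 0,"dy": 0,"dz": 0,"turn": 0,"fingers": -0.1},{"dx": 0,"dy": 0,"dz": 0,"turn": 0,"fingers": -0.1}])

```text
clock: 13.28
position: [0.6477, 0.0124, 0.2299]
ee_rot: [-0.004, -0.61, 0.792, -0.019]
contact_force: [0.8, -0.6, -0.5]
width: 0.0471
```

>>> play_rows(series=[{"dx": -5,"dy": 9,"dz": 0,"turn": 0,"fingers": -0.1},{"dx": -4,"dy": 8,"dz": 0,"turn": 0,"fingers": -0.1},{"dx": 0,"dy": 0,"dz": -15,"turn": 0,"fingers": -0.1},{"dx": 0,"dy": 0,"dz": -20,"turn": 0,"fingers": -0.1},{"dx": 0,"dy": 0,"dz": -20,"turn": 0,"fingers": -0.1},{"dx": 0,"dy": 0,"dz": -15,"turn": 0,"fingers": -0.1},{"dx": 0,"dy": 0,"dz": 0,"turn": 0,"fingers": -0.1},{"dx": 0,"dy": 0,"dz": 0,"turn": 0,"fingers": -0.1}])

```text
clock: 13.95
position: [0.6298, 0.0394, 0.1603]
ee_rot: [-0.003, -0.612, 0.79, -0.017]
contact_force: [0.8, 0.4, -0.0]
width: 0.0472
```

>>> play_rows(series=[{"dx": 4,"dy": -5,"dz": 0,"turn": 0,"fingers": -0.1},{"dx": 4,"dy": -4,"dz": 0,"turn": 0,"fingers": -0.1},{"dx": 0,"dy": 0,"dz": -8,"turn": 0,"fingers": -0.1},{"dx": 0,"dy": 0,"dz": -8,"turn": 0,"fingers": -0.1},{"dx": 0,"dy": 0,"dz": -8,"turn": 0,"fingers": -0.1},{"dx": 0,"dy": 0,"dz": 0,"turn": 0,"fingers": -0.1}])

```text
clock: 14.45
position: [0.6398, 0.0316, 0.14]
ee_rot: [0.0, -0.613, 0.79, -0.019]
contact_force: [-0.7, 0.4, 0.3]
width: 0.0466
```

>>> play_rows(series=[{"dx": 0,"dy": 0,"dz": -8,"turn": 0,"fingers": -0.1},{"dx": 0,"dy": 0,"dz": -10,"turn": 0,"fingers": -0.1},{"dx": 0,"dy": 0,"dz": -10,"turn": 0,"fingers": -0.1},{"dx": 0,"dy": 0,"dz": -7,"turn": 0,"fingers": -0.1},{"dx": 0,"dy": 0,"dz": 0,"turn": 0,"fingers": -0.1}])

```text
clock: 14.87
position: [0.639, 0.0313, 0.1001]
ee_rot: [-0.001, -0.613, 0.79, -0.018]
contact_force: [1.1, 0.5, 0.1]
width: 0.047
```

>>> play_rows(series=[{"dx": 0,"dy": -1,"dz": -3,"turn": 0,"fingers": 0.2},{"dx": 0,"dy": 0,"dz": 0,"turn": 0,"fingers": 0.4},{"dx": 0,"dy": 0,"dz": 0,"turn": 0,"fingers": 0.5},{"dx": 0,"dy": 0,"dz": 0,"turn": 0,"fingers": 0.6},{"dx": 0,"dy": 0,"dz": 0,"turn": 0,"fingers": 0.8},{"dx": 0,"dy": 0,"dz": 0,"turn": 0,"fingers": 0.8}], squeeze=25)

```text
clock: 15.37
position: [0.6392, 0.0303, 0.0963]
ee_rot: [-0.001, -0.613, 0.79, -0.018]
contact_force: [1.2, -0.4, -0.1]
width: 0.019
```

>>> play_rows(series=[{"dx": 1.5,"dy": -0.3,"dz": 0,"turn": 0,"fingers": 0.8},{"dx": 1.5,"dy": 0,"dz": 0,"turn": 0,"fingers": 0.8},{"dx": 0,"dy": 0,"dz": 0,"turn": 0,"fingers": 0.8}])

```text
clock: 15.62
position: [0.6414, 0.03, 0.0967]
ee_rot: [-0.002, -0.613, 0.79, -0.018]
contact_force: [-1.2, 0.5, -0.4]
width: 0.0195
```

>>> play_rows(series=[{"dx": 1,"dy": 1,"dz": 0,"turn": 0,"fingers": 0.8},{"dx": 1,"dy": 0.8,"dz": 0,"turn": 0,"fingers": 0.8}])

```text
clock: 15.78
position: [0.6422, 0.0316, 0.0965]
ee_rot: [-0.003, -0.613, 0.79, -0.017]
contact_force: [-2.7, -0.7, 0.2]
width: 0.0189
```

>>> play_rows(series=[{"dx": 1,"dy": 0,"dz": 0,"turn": 0,"fingers": 0.8},{"dx": 1,"dy": 0,"dz": 0,"turn": 0,"fingers": 0.8}])

```text
clock: 15.95
position: [0.6426, 0.0319, 0.0962]
ee_rot: [-0.004, -0.613, 0.79, -0.016]
contact_force: [-3.5, 0.0, 0.6]
width: 0.0191
```

Contact now with the bottle upright, at x=0.642, which is the predicted home. Releasing and retreating.

>>> play_rows(series=[{"dx": 0,"dy": 0,"dz": 0,"turn": 0,"fingers": 0.5},{"dx": 0,"dy": 0,"dz": 0,"turn": 0,"fingers": 0.3},{"dx": 0,"dy": 0,"dz": 0,"turn": 0,"fingers": 0.1},{"dx": 0,"dy": 0,"dz": 0,"turn": 0,"fingers": 0},{"dx": 0,"dy": 0,"dz": 5,"turn": 0,"fingers": 0},{"dx": 0,"dy": 0,"dz": 12,"turn": 0,"fingers": 0},{"dx": 0,"dy": 0,"dz": 20,"turn": 0,"fingers": 0},{"dx": 0,"dy": 0,"dz": 20,"turn": 0,"fingers": 0},{"dx": 0,"dy": 0,"dz": 20,"turn": 0,"fingers": 0},{"dx": 0,"dy": 0,"dz": 20,"turn": 0,"fingers": 0},{"dx": 0,"dy": 0,"dz": 20,"turn": 0,"fingers": 0},{"dx": -25,"dy": 15,"dz": 0,"turn": 0,"fingers": 0},{"dx": -30,"dy": 20,"dz": 0,"turn": 0,"fingers": 0},{"dx": -30,"dy": 20,"dz": 0,"turn": 0,"fingers": 0},{"dx": -30,"dy": 20,"dz": 0,"turn": 0,"fingers": 0},{"dx": -30,"dy": 20,"dz": 0,"turn": 0,"fingers": 0},{"dx": -30,"dy": 20,"dz": 0,"turn": 0,"fingers": 0},{"dx": -20,"dy": 20,"dz": 0,"turn": 0,"fingers": 0},{"dx": 0,"dy": 0,"dz": 0,"turn": 0,"fingers": 0}])

```text
clock: 17.53
position: [0.4489, 0.1687, 0.2267]
ee_rot: [0.007, -0.61, 0.792, -0.023]
contact_force: [-0.1, 0.3, 0.0]
width: 0.0428
```

```bash
python3 - <<'E'
from fit import *
s=get_image("scene"); t=get_image("top")
T=t["pixels"][:,:,::-1]; f=lambda a:cv2.resize(a,(400,400),interpolation=cv2.INTER_CUBIC)
cv2.imwrite("pics/c9.png",np.hstack([f(T[110:160,185:235]),f(s["pixels"][120:280,140:300,::-1])]))
L=np.array([.601,.0409]);a=-.1888;R=np.array([[np.cos(a),-np.sin(a)],[np.sin(a),np.cos(a)]])
k,l,st,c=cv2.connectedComponentsWithStats(redmask(s).astype(np.uint8))
i=min(range(1,k),key=lambda i:np.hypot(*(c[i]-(220,229)))); print(st[i],c[i])
r=fitcap([(s,c[i])],[.64,.03]); print("scene",r.x.round(4),"local mm",((R.T@(r.x-L))*1e3).round(1))
print(t["pixels"][122:150,212:218,0]);print(t["pixels"][140:150,212:218,1])
E
```

```text
[215 221   9  17 134] [219.15671642 229.03731343]
scene [0.6405 0.0273] local mm [41.3 -5.9]
[[237 237 237 238 237 237]
 [237 237 238 237 237 237]
 [238 237 237 238 237 238]
 [238 237 237 238 238 238]
 [237 237 238 239 238 238]
 [226 233 236 237 237 237]
 [181 209 224 229 230 231]
 [146 176 192 203 209 214]
 [166 197 209 212 208 202]
 [186 215 229 232 226 205]
 [191 218 234 236 232 210]
 [192 214 230 234 228 207]
 [193 208 220 222 214 198]
 [193 200 202 204 200 187]
 [188 181 178 180 180 158]
 [195 165 142 136 135 116]
 [212 184 140 113 103  94]
 [221 209 181 140 107  97]
 [226 225 216 186 146 128]
 [221 226 227 218 196 186]
 [208 223 227 228 224 221]
 [177 203 222 226 227 228]
 [149 170 195 209 223 225]
 [174 166 161 179 194 193]
 [210 202 172 155 144 137]
 [224 230 210 175 135 114]
 [228 237 232 216 182 149]
 [232 238 238 235 226 208]]
[[222 223 211 179 133 116]
 [216 225 226 216 194 183]
 [196 221 227 227 224 221]
 [155 198 219 225 227 228]
 [ 99 147 185 203 220 224]
 [ 56  85 117 149 178 185]
 [ 40  51  67  86 106 113]
 [ 35  43  52  61  65  68]
 [ 36  39  41  47  52  58]
 [ 37  39  38  42  44  49]]
```

View pics/c9.png

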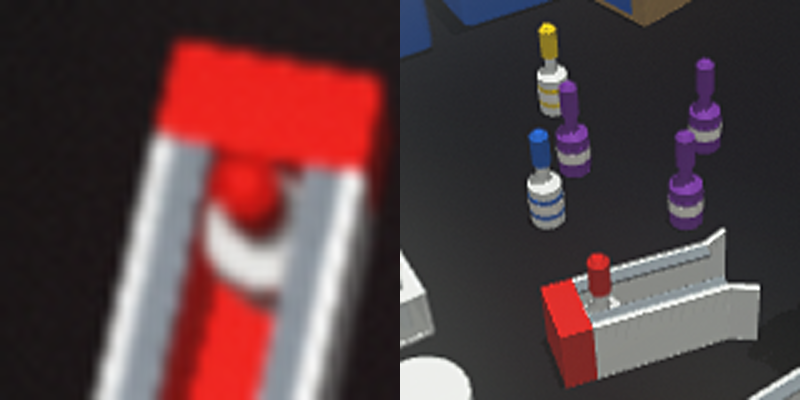

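The bottle stands upright in the lane at the stop; the gap estimate is now about 0–1 mm, down from 3.5 mm. The blue, yellow and purple bottles all still stand, and the arm is clear of everything.

```bash
python3 -c "
from rig import *
print(sign_off(), get_state()['clock'])"
```

```text
the job is handed in; nothing more can be done
the job is handed in; nothing more can be done
```

The red-capped bottle is standing upright under the lips of the red-stop lane, released at the stop, and the job is handed in at about 17.5 s of the 43 s allowed.

- **First try:** I gripped it by the cap, lifted it over the purple look-alikes, set it down in front of the mouth and slid it in until it met the stop. After letting go, the pictures showed it about 3.5 mm short, because it had tilted about 2° in the grip.
- **Correction:** I regrasped it where it stood upright, slid it on until the wrist force rose to about 3.5 N at x = 0.642 m, the predicted home, then released it and backed the arm clear.
- **Position along the lane:** The scene camera puts it at x +41 mm, where home is +42. The top camera suggests a gap of about 1 mm, which is within the measuring error.
- **Sideways position:** The scene camera puts it at y about −6 mm, while the arm position at the last grip suggested about −1 mm. In the top picture it looks centred in the slot. I did not resolve this disagreement.
- **Other bottles:** In the last scene picture the blue, yellow and purple bottles all still stand. I never went near the yellow-stop lane with the bottle, but that lane was not in the last crop.

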